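# Earth the workpiece with the spring clamp

## Robot

A 6-joint arm with a two-finger parallel gripper is mounted at the origin on the work surface. World frame = base frame: x ahead of the robot, y to its left, z up, the work surface at z = 0. Lengths are in mm, angles in rad, forces in N, time in s.
With the tool pointing down it reaches from about 350 to 975 mm from the base axis. Payload 7.1 kg.
Tool frame: the origin (TCP) lies on the front face of the gripper's body, between the roots of the fingers; the fingertips stand 80 mm ahead of it and the grasp point (between the pads) lies 61 mm ahead of it; z points along the fingers, y is the line along which they close (so a half turn about z gives the same grasp; the last joint's range is limited). The gripper opens to 88 mm and grips with 3 to 60 N. Pads are 20 mm wide; open, the fingers measure 115 mm over their backs; the gripper's body (75 mm by 178 mm) begins 61 mm behind the grasp point.
Start: joints at [1.198, 0.423, 1.63, -0, 1.089, -0.019], TCP at [216.509, 586.284, 302.675] pointing down, gripper open.
Joint ranges: [-3, 3], [-0.9, 2.11], [0.09, 2.58], [-1.31, 4.45], [0.11, 2.69], [-2.54, 2.54]. Speed limits (rad/s): [2.39, 2.39, 3.01, 3.14, 3.14, 3.14].

## Interface

Orientations are given as a rotation vector (axis times angle).
In Python, from workcell import readout, vision, close_job gives the robot as it stands.
- The arm moves only by the tool servo_tool, never from a script. Its argument "plan" is a list that holds one entry, the list of rows, each a list of 7 numbers: the gripper command: -1 is fully open, 1 is shut, values between are in proportion, then the shift along the world's x, y, z in units of 40 mm (1.0 is 40 mm), then the turn, a rotation vector about the world's x, y, z in units of 5 degrees (1.0 is 5 degrees). A call has 1 to 5 rows; each row shifts and turns the commanded pose from where the row before left it; what a row does not reach is not made up. A row lasts 1/12 s, in which the tool goes at most 41.7 mm and 7.16 degrees, less where a joint would pass 70% of its speed; a pose out of reach is approached as far as the arm can. A call is refused whole if a number of a shift passes 1 or a number of a turn 1, either way. A call with a gripper value outside its range is refused whole. The fingers move at their own pace and stop on an object; the grip force is fixed at half the most. Time passes only in rows, so rows that do not move let the fingers close. It gives the time, the measured TCP pose, the force, the opening and the grip force at its end, in the units of the state.
- readout.get_obs(): the state, without advancing time (a new reading comes with each control period).
- vision.get_image(name): name is "scene" or "top" or "wrist"; returns the picture (480x640x3 uint8, red, green, blue); there is no depth.
- vision.camera_params(name): a dict with "fx", "fy", "cx", "cy" (pixels), "rvec" (rotation vector, rad) and "tvec" (3), from world to camera coordinates, as OpenCV has them; the wrist camera has in their place "hand_eye" (4x4, takes a point from camera to tool coordinates, whose origin is the TCP and whose axes are the flange's). Camera axes: x right, y down, z forward; pixel columns grow to the right and rows downward; lengths in mm; the calibration is good to about 2 mm. A picture is of the moment at which its call begins: read the wrist's pose just before it. camera_params takes no time and is no camera call.
- close_job(): hands the job in; it is judged then, once.
The state is a dict: "t": time; "qpos": joint angles; "qvel": joint speeds; "joint_torque": joint torques, N m; "ee_pos": TCP position; "orientation": TCP orientation; "ft_force": force on the tool from outside, world axes, zero at the start; "moment": the same for the moment, N m; "width": finger opening in mm; "grasp_force": force on a finger pad.
Only numpy, scipy, OpenCV 4.12 (cv2) and the standard library are available. Lean on these libraries where they do the work, as an engineer would, in place of code of your own. Each camera call takes 0.05 s, during which the arm holds its last target. There are 200 camera calls.

## Task

Squeeze the spring earth clamp open, take it off its parking stand and let it close on the narrow upright tab of the workpiece (not on the wide flange opposite), upright, square to the tab, with both jaw pads wholly on the metal. Only once it grips the tab by itself, throw the lever on the grey control box fully over to its other side. Leave the couplings, tin, screwdriver and brush where they are.

Things in the scene. Friction and masses are not known exactly. Their poses are not given: they have to be found in the camera images.
- clip_grip (a point): Spring earth clamp's grip point: mid-way between its two dark steel handle plates, 44 mm above the hinge pin, about half-way up the handles. z points up from jaws to handles, x along the pin, y is the line along which the handles are squeezed. The clamp starts shut on the parking stand's plate, jaws down, the pin block resting on the plate's edge.
- clip_jaws (a point): The point between the clamp's two copper jaw pads, 86 mm straight below clip_grip. Each pad is 20 mm wide (along x) and 20 mm tall, 10 mm up and down from this point; their lower ends are the clamp's lowest parts. The underside of the pin block (20 mm across) is 32 mm above this point, so an edge can enter at most that far above it.
- clip: The whole clamp, like a big clothes peg on end, 119 mm tall, 0.13 kg, axes as clip_grip; origin on the hinge pin, 44 mm below clip_grip. Squeezed fully, the jaw pads are about 23 mm apart; let go, they spring shut with about 4 N. It may slip up to 8 mm up or down in the fingers as it is squeezed, so read it again. Its two halves are geared together and open evenly.
- clip_l: The sprung half on the clamp's +y side (handle and jaw), origin on the pin. Handle 24 mm wide (along x), from 12 to 67 mm above the pin. Shut on a plate, the handles lean outwards by 0.22 rad: 54 mm over their outer faces at clip_grip, 65 mm at the tops. Squeezed to their stop they are upright, 36 mm over the outer faces; that takes about 7 N on each (15 N or more holds firmly).
- clip_r: The sprung half on the clamp's -y side, the mirror image of clip_l; origin on the hinge pin.
- handle_l (a point): On the outer face of the clamp's +y handle, moving with it, at about clip_grip's height. handle_l and handle_r are 54 mm apart when the clamp is shut on a plate, 36 mm when it is fully squeezed.
- handle_r (a point): The same on the clamp's -y handle.
- park: Parking stand, fixed: dark steel foot 110 x 90 x 12 mm with one upright aluminium plate, 80 mm long (along x), 5 mm thick (along y), top edge 100 mm above the bench. Origin under its centre on the bench.
- work: Workpiece, fixed: a bent aluminium sheet, 5 mm thick, on a dark fixture block 140 x 130 x 30 mm. Origin on the bench under the block's centre. Its +y wall (45 mm from the centre) is low, top at 65 mm, save for the narrow tab that stands up from it; its -y wall (45 mm the other way) is the wide flange, 120 mm long and 115 mm high, to be kept clear.
- tab_top (a point): Middle of the top edge of the workpiece's narrow tab, 115 mm above the bench. The tab is 44 mm wide (along x), 5 mm thick (along y) and stands 50 mm above the low wall; z up.
- panel: Grey control box, fixed, 140 x 110 x 50 mm; origin under its centre on the bench; the lever on its top swings in its x-z plane.
- lever (a joint): Angle of the toggle lever: starts near 0 (up to 0.15), leaning 0.5 rad to the box's -x side; 1.0 is fully over to the +x side; stays where it is left; light (about 1 N at the ball pushes it).
- lever_tip (a point): Centre of the black ball, 26 mm across, at the lever's end; the lever (10 mm thick) is 80 mm long from its pivot, which is 72 mm above the bench over the box's centre.
- coupling0: Short turned steel coupling standing on the bench, 44 mm across, 62 mm tall; a bystander, leave it alone.
- coupling1: Another such coupling; a bystander, leave it alone.
- coupling2: Another such coupling; a bystander, leave it alone.
- tin: Round tin, 54 mm across, 75 mm tall, standing; a bystander, leave it alone.
- driver: Screwdriver lying on the bench, 170 mm long; a bystander, leave it alone.
- brush: Brush lying on the bench, 160 mm long; a bystander, leave it alone.
There are look-alikes about, which are no part of the job. Leave any blue look-alike of the park alone.

How it is judged (in metres and radians):
On the way, in this order (a step that is already met when the one before it is completed fails the run):
1. the clamp, squeezed open, is lifted clear of the parking stand by the fingers (contact force between the fingers and clip above 1 N and distance between handle_l and handle_r below 0.046 m and z of clip_jaws in the frame of park above 0.105 m), for 0.1 s.
2. the clamp grips the narrow tab by itself, let go by the fingers, while the lever has not been thrown (x of clip_jaws in the frame of tab_top between -0.014 and 0.014 m and y of clip_jaws in the frame of tab_top between -0.006 and 0.006 m and z of clip_jaws in the frame of tab_top between -0.045 and -0.004 m and angle between the y axis of clip_grip and the y axis of tab_top, either way round below 0.2 rad and angle between clip_grip's own z axis and vertical below 0.25 rad and contact force between each of clip_l, clip_r and work above 1 N and contact force between the fingers and clip below 0.1 N and value of joint lever below 0.3 rad), for 0.2 s.
At the end, for the whole second after the job is handed in: Clamp released and still on the narrow tab: each jaw presses over 1 N, pads' centre within 14 mm of the tab's middle along the edge, 6 mm of its mid-plane and 4 to 45 mm below its top; upright within 0.25 rad, square within 0.2 rad; lever past 0.85 rad (x of clip_jaws in the frame of tab_top between -0.014 and 0.014 m and y of clip_jaws in the frame of tab_top between -0.006 and 0.006 m and z of clip_jaws in the frame of tab_top between -0.045 and -0.004 m and angle between the y axis of clip_grip and the y axis of tab_top, either way round below 0.2 rad and angle between clip_grip's own z axis and vertical below 0.25 rad and contact force between each of clip_l, clip_r and work above 1 N and contact force between the fingers and clip below 0.1 N and value of joint lever above 0.85 rad and linear speed of clip below 0.02 m/s); the robot touches nothing.
It fails at once if the lever is thrown while the clamp is not on the tab (value of joint lever above 0.5 rad and distance between clip_jaws and tab_top above 0.06 m).
It fails at once if a bystander (coupling, tin, screwdriver or brush) is moved by more than 30 mm (distance of any of coupling0, coupling1, coupling2, tin, driver, brush from where it was at the start of the episode above 0.03 m).
It also fails if it takes over 58 s, if anything falls off the work surface, if the arm or the gripper's body presses on something with over 40 N, if the wrist force passes 120 N, or if a joint passes its speed limit or range.

## Working session

There is one attempt and no reset: what is moved stays moved. The work goes in short steps, Python scripts to look and compute and a tool call to move; the robot and the scene stay as the last step left them, time stands still between calls to the robot, and variables do not carry over. Pictures are saved under pics/ and viewed, at most 10 in all, crops included, and the job is handed in when it is done.

Besides the shell and the picture viewer there is one more tool, called after "Call:" in YAML: its name, and indented under it one key for each argument. servo_tool: Moves the arm, as the interface text tells. Its arguments: {"type":"object","properties":{"plan":{"type":"array"}},"required":["plan"]}

```bash
mkdir -p pics; cat > h.py <<'E'
import numpy as np, cv2
from workcell import readout, vision
def save(n,f):
    im=vision.get_image(n); cv2.imwrite('pics/'+f,im[:,:,::-1]); return im
def cam(n):
    p=vision.camera_params(n)
    K=np.array([[p['fx'],0,p['cx']],[0,p['fy'],p['cy']],[0,0,1.]])
    if 'hand_eye' in p:
        o=readout.get_obs(); H=np.eye(4); H[:3,:3]=cv2.Rodrigues(np.array(o['orientation'],float))[0]; H[:3,3]=o['ee_pos']
        M=np.linalg.inv(H@np.array(p['hand_eye'])); return K,M[:3,:3],M[:3,3]
    return K,cv2.Rodrigues(np.array(p['rvec'],float))[0],np.array(p['tvec'],float).ravel()
def proj(c,P):
    K,R,t=c; q=K@(R@np.atleast_2d(P).T+t[:,None]); return (q[:2]/q[2]).T
def atz(c,uv,z):
    K,R,t=c; C=-R.T@t; d=R.T@np.linalg.inv(K)@np.array([uv[0],uv[1],1.]); return C+d*(z-C[2])/d[2]
def tri(cs,uvs):
    A=[];b=[]
    for (K,R,t),uv in zip(cs,uvs):
        C=-R.T@t; d=R.T@np.linalg.inv(K)@np.array([uv[0],uv[1],1.]); d/=np.linalg.norm(d); P=np.eye(3)-np.outer(d,d); A.append(P); b.append(P@C)
    return np.linalg.lstsq(np.vstack(A),np.hstack(b),rcond=None)[0]
E
python3 - <<'E'
from h import *
save('top','top0.png'); save('scene','scene0.png')
for n in('top','scene'):
    K,R,t=cam(n); print(n,K[0,0],-R.T@t,R.round(2).tolist())
o=readout.get_obs(); print(o); print(vision.camera_params('wrist'))
E
```

```text
top 577.5183447740742 [ 335.35681195   15.70543421 1303.41098373] [[-0.0, -1.0, 0.01], [-0.99, 0.0, -0.17], [0.17, -0.01, -0.99]]
scene 530.2528055653622 [1456.02851554 -345.39814358  768.7390438 ] [[0.36, 0.93, -0.01], [0.51, -0.21, -0.83], [-0.78, 0.29, -0.55]]
{'t': 0.1, 'qpos': array([ 1.19800296e+00,  4.23812515e-01,  1.63060070e+00,  1.82554793e-05,
        1.08861012e+00, -1.89959302e-02]), 'qvel': array([ 0.00133443, -0.00100355, -0.00267204, -0.00020034,  0.00023128,
        0.00260927]), 'joint_torque': array([ 3.67100265e-04, -5.45612741e+01, -2.74325359e+01,  6.46287203e-02,
        1.87982584e-02, -2.52894137e-05]), 'ee_pos': array([216.36637415, 585.93603434, 301.95438164]), 'orientation': array([-5.52810930e-01, -3.09227269e+00,  2.19918855e-03]), 'ft_force': array([0.58049597, 0.57927531, 0.03079709]), 'moment': array([0.01286366, 0.00704524, 0.00106698]), 'grasp_force': 0.0, 'width': 87.66444722589118}
{'fx': 331.87884621968146, 'fy': 331.87884621968146, 'cx': 320.8118666288619, 'cy': 243.5521806930475, 'hand_eye': array([[ 2.48854134e-04, -9.66873075e-01, -2.55257509e-01,
         6.88088907e+01],
       [ 9.99999933e-01,  1.72329343e-04,  3.22159048e-04,
        -3.96398195e-01],
       [-2.67498551e-04, -2.55257572e-01,  9.66873053e-01,
        -8.11522682e+01],
       [ 0.00000000e+00,  0.00000000e+00,  0.00000000e+00,
         1.00000000e+00]])}
```

View pics/top0.png

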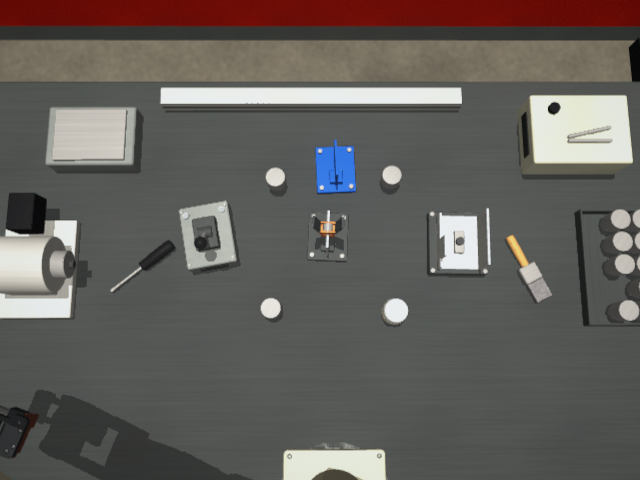

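View pics/scene0.png

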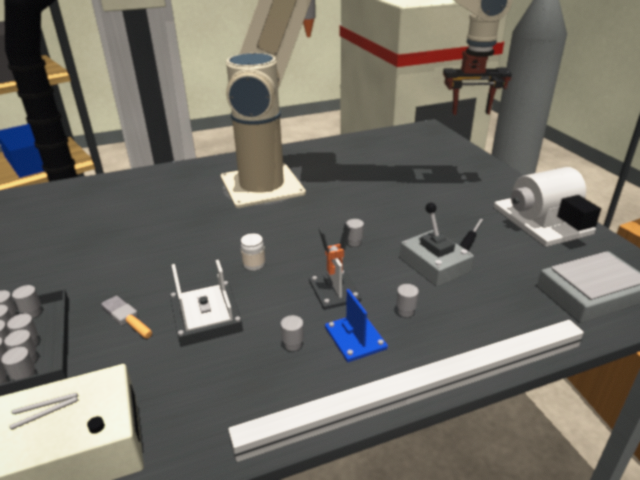

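The top view shows the clamp (orange block and dark handles) on the grey stand at (328,228). The blue look-alike stand is at (336,168), the workpiece at (459,242) and the control box at (208,237) with its ball at (200,243). The couplings are at (275,177), (391,175) and (270,308), and the tin is at (395,311). On the workpiece, the candidates are the long plate at (488,237), which is probably the wide flange, and the short one at (434,240), which is probably the tab. I'll confirm in an enlarged crop.

```bash
python3 - <<'E'
from h import *
a=cv2.imread('pics/top0.png'); b=cv2.imread('pics/scene0.png')
A=cv2.resize(a[190:290,415:515],(400,400),interpolation=cv2.INTER_CUBIC)
B=cv2.resize(a[190:290,278:378],(400,400),interpolation=cv2.INTER_CUBIC)
C=cv2.resize(b[220:345,155:405],(400,200),interpolation=cv2.INTER_CUBIC)
D=cv2.resize(a[190:290,140:340],(400,200),interpolation=cv2.INTER_CUBIC)
cv2.imwrite('pics/crop1.png',np.vstack([np.hstack([A,B]),np.hstack([C,D])]))
c=cam('top')
for n,uv,z in [('clip',(328,228),115),('tab',(434,240),115),('flange',(488,237),115),('ball',(200,243),142),('panel',(208,235),50),('tin',(395,311),75),('c0',(275,177),62),('c1',(391,175),62),('c2',(270,308),62)]: print(n,atz(c,uv,z).round())
E
```

```text
clip [569.  12. 115.]
tab [ 543. -210.  115.]
flange [ 549. -324.  115.]
ball [533. 272. 142.]
panel [567. 276.  50.]
tin [ 398. -130.   75.]
c0 [695. 129.  62.]
c1 [ 700. -129.   62.]
c2 [406. 136.  62.]
```

View pics/crop1.png

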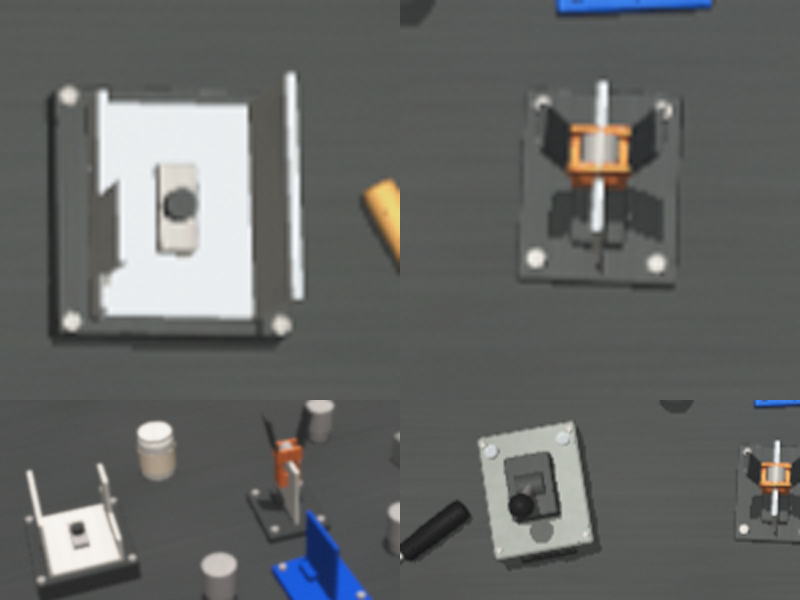

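The crops confirm which parts are meant. The clamp with orange pin block is on the grey stand, with its plate running along world x and its handles spread along world y. The workpiece's right wall (crop 293,70–300) is the long high flange at -y, and its left wall carries the tab, whose shadow shows at crop (110,230). I'll move above the clamp with the tool y axis along world y.

Call:
servo_tool:
  plan:
    - [[-1, 0.43, -0.72, 0.1, 0, 0, 0.2], [-1, 0.43, -0.72, 0.1, 0, 0, 0.2], [-1, 0.43, -0.72, 0.1, 0, 0, 0.2], [-1, 0.43, -0.72, 0.1, 0, 0, 0.2], [-1, 0.43, -0.72, 0.1, 0, 0, 0.2]]

```text
t: 0.52
ee_pos: [302.8, 440.8, 322.4]
orientation: [-0.415, -3.114, 0.001]
ft_force: [0.6, 0.1, -0.5]
width: 87.7
grasp_force: 0.0
```

Call:
servo_tool:
  plan:
    - [[-1, 0.43, -0.72, 0.1, 0, 0, 0.2], [-1, 0.43, -0.72, 0.1, 0, 0, 0.2], [-1, 0.43, -0.72, 0.1, 0, 0, 0.2], [-1, 0.43, -0.72, 0.1, 0, 0, 0.2], [-1, 0.43, -0.72, 0.1, 0, 0, 0.2]]

```text
t: 0.93
ee_pos: [388.9, 296.7, 342.7]
orientation: [-0.28, -3.129, 0.0]
ft_force: [0.3, 0.4, -0.4]
width: 88.0
grasp_force: 0.0
```

Call:
servo_tool:
  plan:
    - [[-1, 0.43, -0.72, 0, 0, 0, 0.2], [-1, 0.43, -0.72, 0, 0, 0, 0.2], [-1, 0.43, -0.72, 0, 0, 0, 0.2], [-1, 0.43, -0.72, 0, 0, 0, 0.2], [-1, 0.43, -0.72, 0, 0, 0, 0.2]]

```text
t: 1.35
ee_pos: [474.9, 152.7, 342.6]
orientation: [-0.143, -3.138, 0.0]
ft_force: [-0.0, 0.8, 0.0]
width: 87.6
grasp_force: 0.0
```

Call:
servo_tool:
  plan:
    - [[-1, 0.33, -0.72, 0, 0, 0, 0.2], [-1, 0.33, -0.72, 0, 0, 0, 0.2], [-1, 0.33, -0.72, 0, 0, 0, 0.2], [-1, 0.33, -0.72, 0, 0, 0, 0.24], [-1, 0, 0, 0, 0, 0, 0]]

```text
t: 1.77
ee_pos: [529.0, 35.2, 342.5]
orientation: [0.033, 3.141, -0.002]
ft_force: [1.0, -0.3, 0.3]
width: 87.5
grasp_force: 0.0
```

```bash
python3 - <<'E'
from h import *
import pickle
c=cam('wrist'); save('wrist','w1.png'); pickle.dump(c,open('w1.pkl','wb'))
im=cv2.imread('pics/w1.png'); cv2.imwrite('pics/w1v.png',cv2.resize(im,(800,600),interpolation=cv2.INTER_CUBIC))
print(proj(c,[[569,12,110],[543,-210,115]]))
E
```

```text
[[299.1890684  269.12851366]
 [ 68.56297246 249.87115495]]
```

View pics/w1v.png

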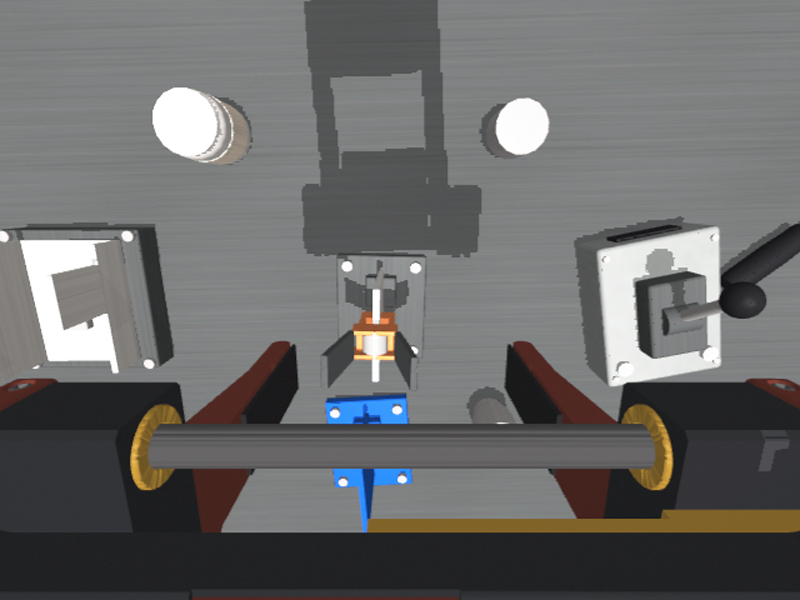

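```bash
python3 - <<'E'
from h import *
import pickle
w=pickle.load(open('w1.pkl','rb')); t=cam('top')
for n,a,b in [('near',(301.6,232.8),(327.3,247.5)),('far',(300,304.8),(328.5,210.5)),('block ctr',(300.5,268),(328,226))]:
    print(n,tri([w,t],[a,b]).round(1),'z100',atz(w,a,100).round(1),atz(t,b,100).round(1))
P=np.array
# handle tips left/right outer in w1 at z~175
print('tips',atz(w,P((322,388))/1.25,174),atz(w,P((416,390))/1.25,174))
print('tab', [atz(w,P(q)/1.25,115).round(1) for q in [(52,272),(66,330)]], [atz(w,P(q)/1.25,65).round(1) for q in [(97,242),(115,372)]])
E
```

```text
near [529.1  14.6 115.8] z100 [534.2  15.1 100. ] [530.2  13.1 100. ]
far [608.5  10.8 108. ] z100 [612.4  10.6 100. ] [610.2  10.3 100. ]
block ctr [582.7  10.8  67.7] z100 [571.3  12.6 100. ] [576.5  11.5 100. ]
tips [581.8543087  -18.60628712 174.        ] [584.5577256  43.1888907 174.       ]
tab [array([ 511. , -228.6,  115. ]), array([ 557. , -228.5,  115. ])] [array([ 494. , -226.6,   65. ]), array([ 614.8, -235. ,   65. ])]
```

The wrist view, in 800-wide pixels, shows the plate's top edge running from (377,291) to (375,381). The handles are at (322–355,388) and (385–416,390), and the tab stands at (52–105,265–330). The clamp is near (573,12.5) with yaw about -2.6°. I'll move right above it for a close look.

Call:
servo_tool:
  plan:
    - [[-1, 0.54, -0.28, -0.65, 0, 0, -0.14], [-1, 0.54, -0.28, -0.65, 0, 0, -0.14], [-1, 0, 0, 0, 0, 0, 0], [-1, 0, 0, 0, 0, 0, 0]]

```text
t: 2.15
ee_pos: [569.7, 17.3, 288.7]
orientation: [-0.068, -3.136, -0.0]
ft_force: [-0.6, 0.0, -0.0]
width: 87.7
grasp_force: 0.0
```

```bash
python3 - <<'E'
from h import *
import pickle
c=cam('wrist'); save('wrist','w2.png'); pickle.dump(c,open('w2.pkl','wb'))
im=cv2.imread('pics/w2.png')
A=cv2.resize(im[170:410,200:440],(600,600),interpolation=cv2.INTER_CUBIC)
B=cv2.resize(im[130:370,0:80],(200,600),interpolation=cv2.INTER_CUBIC)
cv2.imwrite('pics/w2v.png',np.hstack([A,B]))
E
```

```text
(no output)
```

View pics/w2v.png

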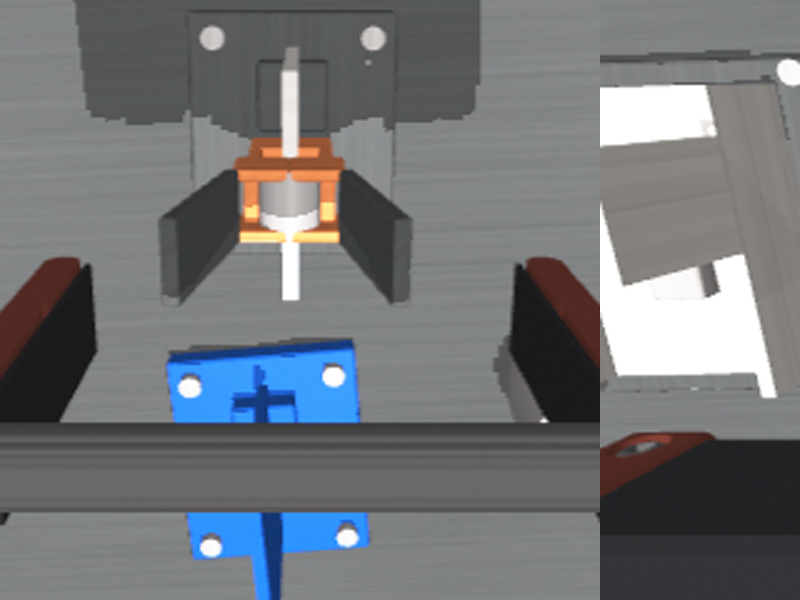

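```bash
python3 - <<'E'
from h import *
import pickle
w=pickle.load(open('w2.pkl','rb')); w1=pickle.load(open('w1.pkl','rb'))
f=lambda q:(200+q[0]/2.5,170+q[1]/2.5)
for n,q,z in [('Ln',(161,222),175),('Lf',(167,303),175),('Rn',(410,218),175),('Rf',(405,303),175),('pn',(290,70),100),('pf',(290,300),100),('blockLn',(236,160),117),('blockRn',(343,160),117),('blockfar',(240,242),117),('blockRfar',(339,242),117)]:
    print(n,atz(w,f(q),z).round(1))
print('Lf tri',tri([w,w1],[f((167,303)),(322/1.25,388/1.25)]).round(1))
print('Rf tri',tri([w,w1],[f((405,303)),(416/1.25,390/1.25)]).round(1))
print('plate far',tri([w,w1],[f((290,300)),(300,304.8)]).round(1))
g=lambda q:(q[0]/2.5,130+q[1]/2.5)
print('tab corners z115',[atz(w,g(q),115).round(1) for q in [(600,148),(624,284)] for q in [(q[0]-600,q[1])]], 'wall top z65',[atz(w,g((q[0]-600,q[1])),65).round(1) for q in [(710,85),(768,396)]])
print('tab base z65',[atz(w,g((q[0]-600,q[1])),65).round(1) for q in [(717,137),(741,254)]])
E
```

```text
Ln [559.9 -17.5 175. ]
Lf [581.2 -17.8 175. ]
Rn [561.5  43.7 175. ]
Rf [583.8  42.2 175. ]
pn [532.8  14.5 100. ]
pf [612.8  10.7 100. ]
blockLn [558.1  -3.4 117. ]
blockRn [559.6  30.1 117. ]
blockfar [585.1  -3.8 117. ]
blockRfar [586.5  27.9 117. ]
Lf tri [579.7 -17.4 178.6]
Rf tri [586.7  43.1 169.1]
plate far [613.4  10.5  98.1]
tab corners z115 [array([ 513.9, -225.4,  115. ]), array([ 556.6, -230. ,  115. ])] wall top z65 [array([ 496. , -227.7,   65. ]), array([ 614.9, -234.9,   65. ])]
tab base z65 [array([ 514.3, -229.8,   65. ]), array([ 557.8, -231.7,   65. ])]
```

Call:
servo_tool:
  plan:
    - [[-1, 0.05, -0.12, -0.3, 0, 0, 0], [-1, 0, 0, -0.3, 0, 0, 0], [-1, 0, 0, 0, 0, 0, 0], [-1, 0, 0, 0, 0, 0, 0]]

```text
t: 2.53
ee_pos: [571.7, 12.2, 266.2]
orientation: [-0.067, -3.139, -0.0]
ft_force: [0.7, 0.3, -0.0]
width: 88.2
grasp_force: 0.0
```

Call:
servo_tool:
  plan:
    - [[-1, 0, 0, -0.42, 0, 0, 0], [-1, 0, 0, -0.42, 0, 0, 0], [-1, 0, 0, -0.42, 0, 0, 0], [-1, 0, 0, 0, 0, 0, 0], [-1, 0, 0, 0, 0, 0, 0]]

```text
t: 2.95
ee_pos: [572.2, 12.0, 216.2]
orientation: [-0.067, -3.14, 0.0]
ft_force: [0.3, 0.2, 1.5]
width: 87.9
grasp_force: 0.0
```

Call:
servo_tool:
  plan:
    - [[0.2, 0, 0, 0, 0, 0, 0], [0.5, 0, 0, 0, 0, 0, 0], [1, 0, 0, 0, 0, 0, 0], [1, 0, 0, 0, 0, 0, 0], [1, 0, 0, 0, 0, 0, 0]]

```text
t: 3.37
ee_pos: [573.2, 11.9, 217.4]
orientation: [0.068, 3.139, 0.0]
ft_force: [-1.1, 0.3, 8.6]
width: 57.8
grasp_force: 5.6
```

Call:
servo_tool:
  plan:
    - [[1, 0, 0, 0, 0, 0, 0], [1, 0, 0, 0, 0, 0, 0], [1, 0, 0, 0, 0, 0, 0], [1, 0, 0, 0, 0, 0, 0], [1, 0, 0, 0, 0, 0, 0]]

```text
t: 3.78
ee_pos: [573.8, 12.2, 218.2]
orientation: [0.068, 3.137, 0.001]
ft_force: [-0.3, 1.3, 10.0]
width: 35.4
grasp_force: 30.0
```

Call:
servo_tool:
  plan:
    - [[1, 0, 0, 0.3, 0, 0, 0], [1, 0, 0, 0.5, 0, 0, 0], [1, 0, 0, 0.5, 0, 0, 0], [1, 0, 0, 0.5, 0, 0, 0], [1, 0, 0, 0.5, 0, 0, 0]]

```text
t: 4.2
ee_pos: [572.1, 11.8, 309.7]
orientation: [-0.068, -3.14, 0.0]
ft_force: [0.8, -0.9, -1.4]
width: 35.0
grasp_force: 30.0
```

Call:
servo_tool:
  plan:
    - [[1, 0, 0, 0.5, 0, 0, 0], [1, 0, 0, 0, 0, 0, 0], [1, 0, 0, 0, 0, 0, 0], [1, 0, 0, 0, 0, 0, 0]]

```text
t: 4.53
ee_pos: [571.9, 11.9, 327.5]
orientation: [-0.068, -3.14, 0.0]
ft_force: [0.4, -0.3, -0.8]
width: 34.8
grasp_force: 30.0
```

Call:
servo_tool:
  plan:
    - [[1, -0.18, -0.6, 0, 0, 0, 0], [1, -0.18, -0.9, 0, 0, 0, 0], [1, -0.18, -0.9, 0, 0, 0, 0], [1, -0.18, -0.9, 0, 0, 0, 0], [1, -0.18, -0.5, 0, 0, 0, 0]]

```text
t: 4.95
ee_pos: [535.3, -142.7, 326.6]
orientation: [-0.069, -3.138, 0.0]
ft_force: [0.3, 1.1, -1.6]
width: 34.9
grasp_force: 30.0
```

Call:
servo_tool:
  plan:
    - [[1, 0, 0, 0, 0, 0, 0], [1, 0, 0, 0, 0, 0, 0], [1, 0, 0, 0, 0, 0, 0]]

```text
t: 5.2
ee_pos: [536.2, -139.6, 327.2]
orientation: [-0.068, -3.139, -0.001]
ft_force: [-0.0, 0.8, -1.9]
width: 35.1
grasp_force: 30.0
```

```bash
python3 - <<'E'
from h import *
import pickle
c=cam('wrist'); save('wrist','w3.png'); pickle.dump(c,open('w3.pkl','wb'))
im=cv2.imread('pics/w3.png')
A=cv2.resize(im[150:390,100:420],(800,600),interpolation=cv2.INTER_CUBIC)
cv2.imwrite('pics/w3v.png',A)
print(proj(c,[[535,-229,115]]))
E
```

```text
[[222.93158926 237.80416792]]
```

View pics/w3v.png

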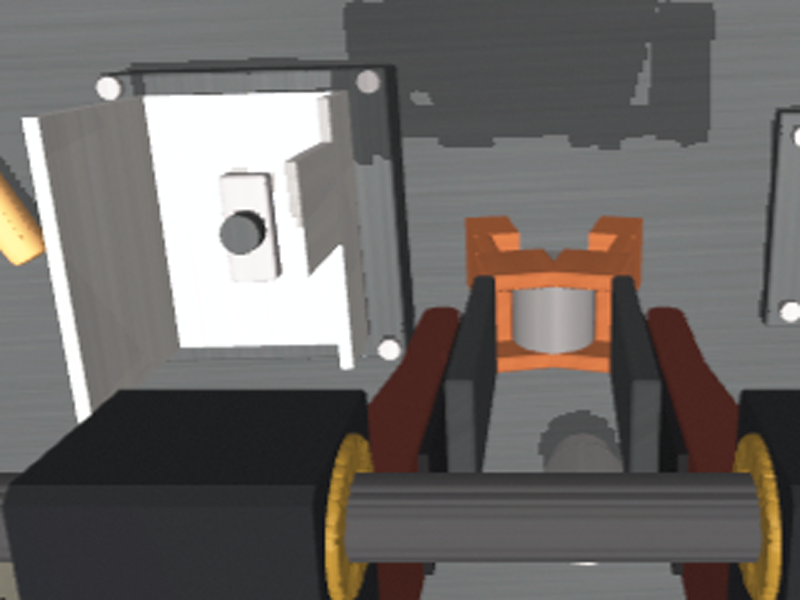

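```bash
python3 - <<'E'
from h import *
import pickle
w=pickle.load(open('w3.pkl','rb')); w1=pickle.load(open('w1.pkl','rb')); top=cam('top')
f=lambda q:(100+q[0]/2.5,150+q[1]/2.5)
T=[(288,162),(299,160),(306,275),(313,268)]
for q in T: print('tab',f(q),atz(w,f(q),115).round(1))
print('tri far',tri([w,w1],[f((306,275)),(66/1.25,330/1.25)]).round(1),'tri near',tri([w,w1],[f((288,162)),(52/1.25,272/1.25)]).round(1))
for q in [(320,97),(353,368),(338,370)]: print('wall',atz(w,f(q),65).round(1))
for q in [(25,120),(36,117),(78,418),(90,418)]: print('flange',atz(w,f(q),115).round(1))
for z in (165,170,175,180): print('jaw gap',z,atz(w,f((518,218)),z).round(1),atz(w,f((590,218)),z).round(1))
for z in (240,247,250,255): print('handle',z,atz(w,f((445,380)),z).round(1),atz(w,f((660,380)),z).round(1))
print(readout.get_obs()['ee_pos'])
E
```

```text
tab (215.2, 214.8) [ 513.6 -233.4  115. ]
tab (219.6, 214.0) [ 513.1 -229.4  115. ]
tab (222.4, 260.0) [ 556. -232.  115.]
tab (225.2, 257.2) [ 553.5 -229.1  115. ]
tri far [ 558.6 -234.2  108.3] tri near [ 513.7 -236.2  106.3]
wall [ 495.3 -233.3   65. ]
wall [ 615.4 -232.3   65. ]
wall [ 616.1 -239.1   65. ]
flange [ 494.7 -324.2  115. ]
flange [ 493.8 -320.1  115. ]
flange [ 610.  -327.2  115. ]
flange [ 610.2 -322.6  115. ]
jaw gap 165 [ 525.8 -149.8  165. ] [ 526.7 -128.1  165. ]
jaw gap 170 [ 524.6 -149.6  170. ] [ 525.5 -128.3  170. ]
jaw gap 175 [ 523.4 -149.3  175. ] [ 524.3 -128.5  175. ]
jaw gap 180 [ 522.2 -149.   180. ] [ 523.1 -128.7  180. ]
handle 240 [ 543.7 -164.   240. ] [ 545.8 -116.7  240. ]
handle 247 [ 540.5 -162.9  247. ] [ 542.5 -117.6  247. ]
handle 250 [ 539.2 -162.4  250. ] [ 541.1 -117.9  250. ]
handle 255 [ 536.9 -161.6  255. ] [ 538.8 -118.5  255. ]
[ 536.42249501 -139.21803453  327.46435816]
```

The wrist view, in 2.5x crop pixels, shows the tab's top edge as a short strip from (290,162) to (308,272). The wide flange is at (30,118)–(84,418), so the identities are clear. The clamp is held squarely with its jaws open at (518..590,218). The tab centre is about (535,-232) with yaw about -2.5°, which matches the tool. I'll move above it and take one close look.

Call:
servo_tool:
  plan:
    - [[1, -0.03, -0.58, 0, 0, 0, 0], [1, 0, -0.58, 0, 0, 0, 0], [1, 0, -0.58, 0, 0, 0, 0], [1, 0, -0.58, -0.4, 0, 0, 0], [1, 0, 0, 0, 0, 0, 0]]

```text
t: 5.67
ee_pos: [535.1, -234.3, 310.1]
orientation: [-0.068, -3.139, 0.0]
ft_force: [-0.7, 0.3, -1.3]
width: 35.1
grasp_force: 30.0
```

Call:
servo_tool:
  plan:
    - [[1, 0, 0, 0, 0, 0, 0], [1, 0, 0, 0, 0, 0, 0], [1, 0, 0, 0, 0, 0, 0]]

```text
t: 5.92
ee_pos: [535.7, -231.6, 312.5]
orientation: [0.065, 3.141, 0.0]
ft_force: [0.3, 0.5, -1.1]
width: 35.3
grasp_force: 30.0
```

```bash
python3 - <<'E'
from h import *
import pickle
c=cam('wrist'); save('wrist','w4.png'); pickle.dump(c,open('w4.pkl','wb')); save('scene','s4.png')
o=readout.get_obs()['ee_pos']; print(o)
s=cam('scene')
print(proj(s,[o+[0,0,-61],o+[0,0,-38],o+[0,0,-157],[535,-232,115]]),proj(c,[[535,-232,115]]))
im=cv2.imread('pics/w4.png'); sc=cv2.imread('pics/s4.png')
A=cv2.resize(im[160:360,220:420],(400,400),interpolation=cv2.INTER_CUBIC)
B=cv2.resize(sc[210:350,150:290],(400,400),interpolation=cv2.INTER_CUBIC)
cv2.imwrite('pics/w4v.png',np.hstack([A,B]))
E
```

```text
[ 535.66107869 -231.86194811  312.72178613]
[[210.67449513 208.8248695 ]
 [209.12327409 198.49516897]
 [216.75799841 249.33538718]
 [219.03228671 265.19323   ]] [[320.88854706 237.60659537]]
```

View pics/w4v.png

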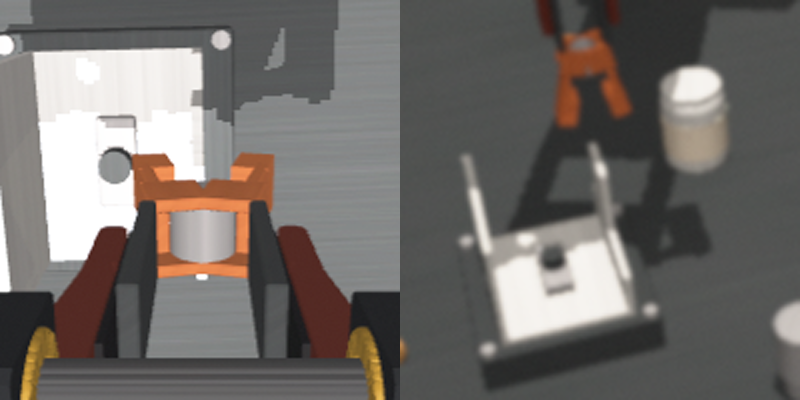

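The close view shows the clamp centreline at column 202 in line with the workpiece wall's far end at (202,276). The scene crop shows the jaws at (567..620,118) straight above the tab's edge at (592,148). It is laterally aligned, so I'll lower it.

Call:
servo_tool:
  plan:
    - [[1, 0, 0, -0.4, 0, 0, 0], [1, 0, 0, -0.4, 0, 0, 0], [1, 0, 0, -0.3, 0, 0, 0], [1, 0, 0, -0.1, 0, 0, 0], [1, 0, 0, 0, 0, 0, 0]]

```text
t: 6.43
ee_pos: [534.9, -232.4, 263.3]
orientation: [-0.067, -3.139, -0.001]
ft_force: [-0.0, -0.0, -1.2]
width: 35.3
grasp_force: 30.0
```

Call:
servo_tool:
  plan:
    - [[1, 0, 0, -0.2, 0, 0, 0], [1, 0, 0, -0.2, 0, 0, 0], [1, 0, 0, 0, 0, 0, 0], [1, 0, 0, 0, 0, 0, 0], [1, 0, 0, 0, 0, 0, 0]]

```text
t: 6.85
ee_pos: [535.4, -233.0, 248.5]
orientation: [0.068, 3.141, -0.0]
ft_force: [-0.3, -0.5, -2.0]
width: 35.0
grasp_force: 30.0
```

```bash
python3 - <<'E'
from h import *
c=cam('wrist'); im=save('wrist','w5.png'); sc=save('scene','s5.png')
o=readout.get_obs(); print(o['ee_pos'],o['ft_force'])
A=cv2.resize(im[160:360,220:420],(400,400),interpolation=cv2.INTER_CUBIC)
B=cv2.resize(sc[210:350,150:290],(400,400),interpolation=cv2.INTER_CUBIC)
cv2.imwrite('pics/w5v.png',np.hstack([A,B])[:,:,::-1])
s=cam('scene'); p=o['ee_pos']
for d in (61,105,115,147,157): print(d,((proj(s,[p-[0,0,d]])[0]-[150,210])*400/140+[400,0]).round())
print(((proj(s,[[557,-232,115],[513,-230,115],[557,-232,65]])-[150,210])*400/140+[400,0]).round())
E
```

```text
[ 535.52640761 -233.07343938  248.66394094] [-0.19317678 -0.36934695 -1.92227743]
61 [583.  75.]
105 [591. 126.]
115 [593. 138.]
147 [598. 173.]
157 [600. 184.]
[[604. 174.]
 [594. 141.]
 [612. 228.]]
```

View pics/w5v.png

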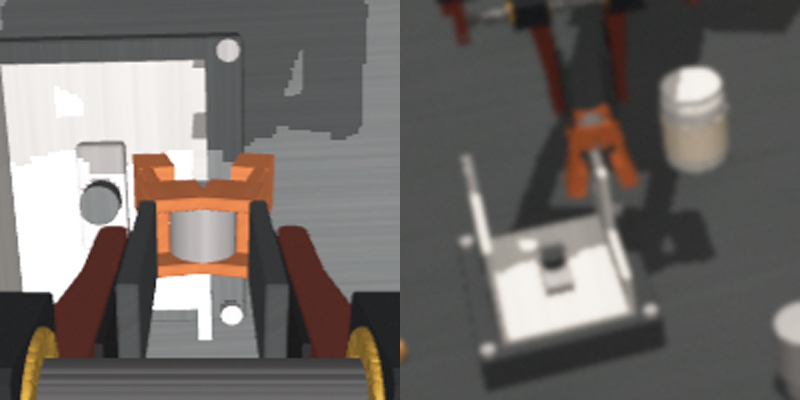

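The clamp straddles the tab: the jaws at (576..627,188) have the tab's edge at (602,165) midway between them. There is no contact force and little slip. I'll go 6 mm lower and release.

Call:
servo_tool:
  plan:
    - [[1, 0, 0, -0.15, 0, 0, 0], [1, 0, 0, 0, 0, 0, 0], [0.3, 0, 0, 0, 0, 0, 0], [0, 0, 0, 0, 0, 0, 0], [-0.3, 0, 0, 0, 0, 0, 0]]

```text
t: 7.37
ee_pos: [535.4, -233.0, 242.3]
orientation: [0.068, 3.141, -0.0]
ft_force: [0.1, -0.3, -1.4]
width: 45.1
grasp_force: 3.8
```

Call:
servo_tool:
  plan:
    - [[-0.6, 0, 0, 0, 0, 0, 0], [-1, 0, 0, 0, 0, 0, 0], [-1, 0, 0, 0, 0, 0, 0], [-1, 0, 0, 0, 0, 0, 0], [-1, 0, 0, 0, 0, 0, 0]]

```text
t: 7.78
ee_pos: [535.4, -233.0, 242.5]
orientation: [0.068, 3.14, -0.0]
ft_force: [0.2, -0.3, -0.4]
width: 78.4
grasp_force: 0.0
```

Call:
servo_tool:
  plan:
    - [[-1, 0, 0, 0, 0, 0, 0], [-1, 0, 0, 0, 0, 0, 0], [-1, 0, 0, 0, 0, 0, 0], [-1, 0, 0, 0, 0, 0, 0]]

```text
t: 8.12
ee_pos: [535.3, -232.9, 242.3]
orientation: [0.068, 3.141, -0.0]
ft_force: [-0.2, -0.5, -0.2]
width: 87.8
grasp_force: 0.0
```

Call:
servo_tool:
  plan:
    - [[-1, 0, 0, 0.3, 0, 0, 0], [-1, 0, 0, 0.5, 0, 0, 0], [-1, 0, 0, 0.8, 0, 0, 0], [-1, 0, 0, 0.8, 0, 0, 0], [-1, 0, 0, 0.5, 0, 0, 0]]

```text
t: 8.53
ee_pos: [536.0, -233.2, 362.4]
orientation: [0.068, 3.137, -0.002]
ft_force: [0.1, -0.1, -0.0]
width: 87.8
grasp_force: 0.0
```

Call:
servo_tool:
  plan:
    - [[-1, 0, 0.3, 0, 0, 0, 0], [-1, 0, 0.9, 0, 0, 0, 0], [-1, 0, 0.9, 0, 0, 0, 0], [-1, 0, 0.9, 0, 0, 0, 0], [-1, 0, 0.9, 0, 0, 0, 0]]

```text
t: 8.95
ee_pos: [534.5, -75.1, 358.2]
orientation: [-0.069, -3.14, -0.0]
ft_force: [0.7, 0.0, -0.6]
width: 87.8
grasp_force: 0.0
```

Call:
servo_tool:
  plan:
    - [[-1, 0, 0.9, 0, 0, 0, 0], [-1, 0, 0.9, 0, 0, 0, 0], [-1, 0, 0.9, 0, 0, 0, 0], [-1, 0, 0.9, 0, 0, 0, 0], [-1, 0, 0.9, 0, 0, 0, 0]]

```text
t: 9.37
ee_pos: [534.4, 105.1, 358.2]
orientation: [-0.068, -3.14, 0.0]
ft_force: [-0.1, -0.3, 0.7]
width: 87.4
grasp_force: 0.0
```

Call:
servo_tool:
  plan:
    - [[-1, 0, 0.9, 0, 0, 0, 0], [-1, 0, 0.5, 0, 0, 0, 0], [-1, 0, 0, 0, 0, 0, 0], [-1, 0, 0, 0, 0, 0, 0], [-1, 0, 0, 0, 0, 0, 0]]

```text
t: 9.78
ee_pos: [534.9, 158.7, 358.0]
orientation: [-0.067, -3.14, 0.001]
ft_force: [0.8, -0.4, -0.4]
width: 87.7
grasp_force: 0.0
```

```bash
python3 - <<'E'
from h import *
import pickle
c=cam('wrist'); im=save('wrist','w6.png'); pickle.dump(c,open('w6.pkl','wb')); sc=save('scene','s6.png'); tp=save('top','t6.png')
print(readout.get_obs()['ee_pos'],readout.get_obs()['qpos'])
A=cv2.resize(im[:,180:],(460*600//480,600))[:, :560]
A=cv2.resize(im[130:370,340:640],(500,400),interpolation=cv2.INTER_CUBIC)
B=cv2.resize(sc[210:350,150:290],(300,300),interpolation=cv2.INTER_CUBIC)
C=cv2.resize(tp[190:270,410:490],(300,300),interpolation=cv2.INTER_CUBIC)
D=cv2.resize(tp[190:290,150:400],(500,200),interpolation=cv2.INTER_CUBIC)
cv2.imwrite('pics/w6v.png',np.hstack([np.vstack([A,D]),np.vstack([B,C])])[:,:,::-1])
E
```

```text
[535.27014878 157.9173608  358.26021461] [ 2.65629924e-01  2.63475023e-01  1.72653402e+00 -1.85034484e-04
  1.15187114e+00 -1.26040350e+00]
```

View pics/w6v.png

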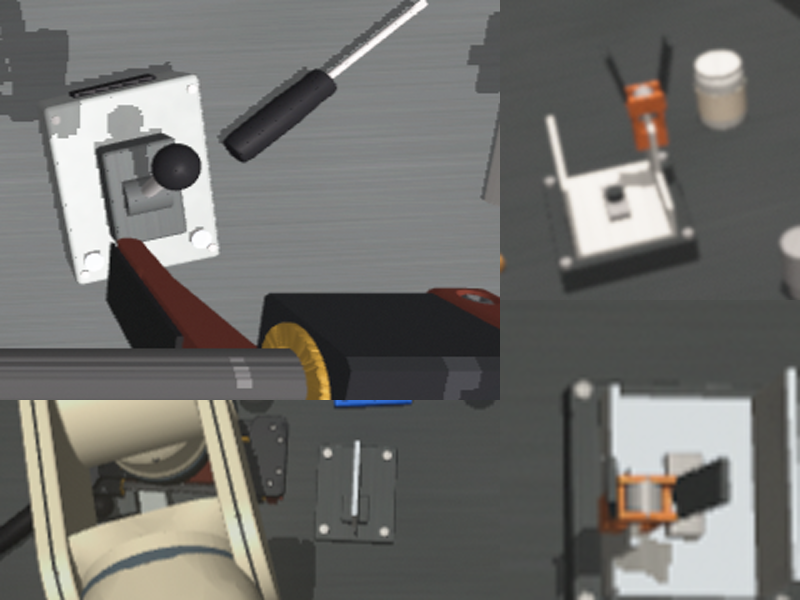

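The clamp is on the tab alone, upright with its handles sprung open (scene crop at 640,100). The stand is empty. The lever ball is at crop (177,167), leaning towards the robot side. Next I'll work out the lever geometry.

```bash
python3 - <<'E'
from h import *
import pickle
w=pickle.load(open('w6.pkl','rb')); w1=pickle.load(open('w1.pkl','rb')); t=cam('top')
f=lambda q:(340+q[0]/(5/3),130+q[1]/(5/3))
print('ball',tri([w,w1],[f((177,167)),(594.4,240)]).round(1),tri([w,w1,t],[f((177,167)),(594.4,240),(200.5,242.5)]).round(1))
C=np.array([atz(w,f(q),50) for q in [(46,108),(198,75),(218,255),(80,283)]]); print(C.round(1),C.mean(0).round(1))
for a,b in [(1,2),(0,3)]:
    d=C[b]-C[a]; print(np.linalg.norm(d).round(),np.degrees(np.arctan2(d[1],d[0])).round(1))
for a,b in [(0,1),(3,2)]:
    d=C[b]-C[a]; print(np.linalg.norm(d).round(),np.degrees(np.arctan2(d[1],d[0])).round(1)-90)
E
```

```text
ball [536.  272.4 143.5] [534.8 270.8 145.8]
[[511.9 213.7  50. ]
 [493.7 318.6  50. ]
 [627.4 342.   50. ]
 [645.8 238.6  50. ]] [569.7 278.2  50. ]
136.0 9.9
136.0 10.6
107.0 9.900000000000006
105.0 10.099999999999994
```

Call:
servo_tool:
  plan:
    - [[1, -0.31, 0.66, 0, 0, 0, 0.6], [1, -0.31, 0.66, 0, 0, 0, 0.6], [1, -0.31, 0.66, 0, 0, 0, 0.6], [1, -0.31, 0.66, 0, 0, 0, 0.6], [1, 0, 0, 0, 0, 0, 0]]

```text
t: 10.35
ee_pos: [484.4, 266.9, 358.4]
orientation: [0.267, -3.13, -0.002]
ft_force: [-0.6, 0.7, 0.0]
width: 58.6
grasp_force: 0.0
```

Call:
servo_tool:
  plan:
    - [[1, 0, 0, 0, 0, 0, 0], [1, 0, 0, 0, 0, 0, 0], [1, 0, 0, 0, 0, 0, 0], [1, 0, 0, 0, 0, 0, 0], [1, 0, 0, 0, 0, 0, 0]]

```text
t: 10.77
ee_pos: [486.2, 263.8, 358.3]
orientation: [0.258, -3.131, 0.0]
ft_force: [-0.5, -0.9, 0.1]
width: 24.5
grasp_force: 0.0
```

Call:
servo_tool:
  plan:
    - [[1, 0, 0, -0.8, 0, 0, 0], [1, 0, 0, -0.9, 0, 0, 0], [1, 0, 0, -0.9, 0, 0, 0], [1, 0, 0, -0.7, 0, 0, 0], [1, 0, 0, -0.3, 0, 0, 0]]

```text
t: 11.18
ee_pos: [484.3, 263.3, 210.7]
orientation: [0.259, -3.126, 0.003]
ft_force: [0.3, -1.3, -0.4]
width: 0.4
grasp_force: 0.0
```

Call:
servo_tool:
  plan:
    - [[1, 0, 0, 0, 0, 0, 0], [1, 0, 0, 0, 0, 0, 0], [1, 0, 0, 0, 0, 0, 0]]

```text
t: 11.43
ee_pos: [486.8, 265.1, 216.0]
orientation: [-0.26, 3.128, 0.002]
ft_force: [0.1, -1.1, -1.0]
width: 0.5
grasp_force: 0.0
```

Call:
servo_tool:
  plan:
    - [[1, 0.25, 0.04, 0, 0, 0, 0], [1, 0.25, 0.04, 0, 0, 0, 0], [1, 0.25, 0.04, 0, 0, 0, 0], [1, 0.25, 0.04, 0, 0, 0, 0], [1, 0.25, 0.04, 0, 0, 0, 0]]

```text
t: 11.85
ee_pos: [537.1, 272.9, 214.8]
orientation: [-0.261, 3.13, 0.0]
ft_force: [-1.7, -0.2, 1.2]
width: 0.4
grasp_force: 0.6
```

Call:
servo_tool:
  plan:
    - [[1, 0.2, 0.03, 0, 0, 0, 0], [1, 0.2, 0.03, 0, 0, 0, 0], [1, 0.2, 0.03, 0, 0, 0, 0], [1, 0.2, 0.03, 0, 0, 0, 0], [1, 0, 0, 0, 0, 0, 0]]

```text
t: 12.27
ee_pos: [569.3, 277.7, 214.2]
orientation: [-0.26, 3.13, 0.0]
ft_force: [0.7, -0.1, -0.1]
width: 0.6
grasp_force: 0.0
```

Call:
servo_tool:
  plan:
    - [[1, 0.12, 0.02, 0, 0, 0, 0], [1, 0.08, 0.01, 0, 0, 0, 0], [1, 0.06, 0.01, 0, 0, 0, 0], [1, 0, 0, 0, 0, 0, 0], [1, 0, 0, 0, 0, 0, 0]]

```text
t: 12.68
ee_pos: [578.2, 279.1, 214.4]
orientation: [-0.261, 3.13, 0.0]
ft_force: [-0.1, -0.6, -0.5]
width: 0.2
grasp_force: 0.0
```

Call:
servo_tool:
  plan:
    - [[1, 0.07, 0.01, 0, 0, 0, 0], [1, 0.06, 0.01, 0, 0, 0, 0], [1, 0, 0, 0, 0, 0, 0], [1, 0, 0, 0, 0, 0, 0]]

```text
t: 13.02
ee_pos: [583.5, 280.0, 214.4]
orientation: [-0.261, 3.13, 0.0]
ft_force: [-0.4, 0.0, -0.2]
width: 0.4
grasp_force: 0.0
```

Call:
servo_tool:
  plan:
    - [[1, 0.05, 0.01, 0, 0, 0, 0], [1, 0.04, 0, 0, 0, 0, 0], [1, 0, 0, 0, 0, 0, 0], [1, 0, 0, 0, 0, 0, 0]]

```text
t: 13.35
ee_pos: [585.0, 280.1, 214.1]
orientation: [0.261, -3.126, 0.001]
ft_force: [-9.1, -0.4, 6.0]
width: 0.4
grasp_force: 4.5
```

The lever has reached its stop: the force rose to 9 N. I'll back off, rise and check.

Call:
servo_tool:
  plan:
    - [[1, -0.3, -0.05, 0, 0, 0, 0], [1, -0.5, -0.1, 0, 0, 0, 0], [1, -0.5, -0.1, 0.5, 0, 0, 0], [1, -0.5, -0.1, 0.8, 0, 0, 0], [1, -0.5, -0.1, 0.8, 0, 0, 0]]

```text
t: 13.77
ee_pos: [493.7, 261.8, 298.2]
orientation: [0.261, -3.129, 0.001]
ft_force: [0.8, 0.7, -0.9]
width: 0.5
grasp_force: 0.0
```

Call:
servo_tool:
  plan:
    - [[1, -0.5, 0, 0.8, 0, 0, 0], [1, 0, 0, 0.5, 0, 0, 0], [1, 0, 0, 0, 0, 0, 0], [1, 0, 0, 0, 0, 0, 0], [1, 0, 0, 0, 0, 0, 0]]

```text
t: 14.18
ee_pos: [474.9, 262.1, 349.5]
orientation: [0.261, -3.13, 0.0]
ft_force: [0.6, 0.3, 0.1]
width: 0.6
grasp_force: 0.0
```

```bash
python3 - <<'E'
from h import *
im=save('wrist','w7.png'); sc=save('scene','s7.png'); tp=save('top','t7.png')
w=cam('wrist'); s=cam('scene')
d=np.array([np.cos(.175),np.sin(.175),0])
print(readout.get_obs()['ee_pos'],readout.get_obs()['t'])
A=cv2.resize(im[80:380,200:500],(400,400)); B=cv2.resize(sc[170:310,380:520],(400,400),interpolation=cv2.INTER_CUBIC)
C=cv2.resize(sc[220:320,150:350],(400,200),interpolation=cv2.INTER_CUBIC); D=cv2.resize(tp[190:290,390:590],(400,200),interpolation=cv2.INTER_CUBIC)
cv2.imwrite('pics/w7v.png',np.vstack([np.hstack([A,B]),np.hstack([C,D])])[:,:,::-1])
for th in (.35,.5):
    P=np.array([569.7,278.2,72])+80*(np.sin(th)*d+[0,0,np.cos(th)])
    print(th,(proj(w,[P])[0]-[200,80])*4/3,(proj(s,[P])[0]-[380,170])*400/140+[400,0])
E
```

```text
[474.73251016 262.00854727 348.62850134] 14.3333
0.35 [162.8337986  375.76940925] [595.99639501 136.67559458]
0.5 [162.92363701 384.65964608] [604.78854093 148.09612186]
```

View pics/w7v.png

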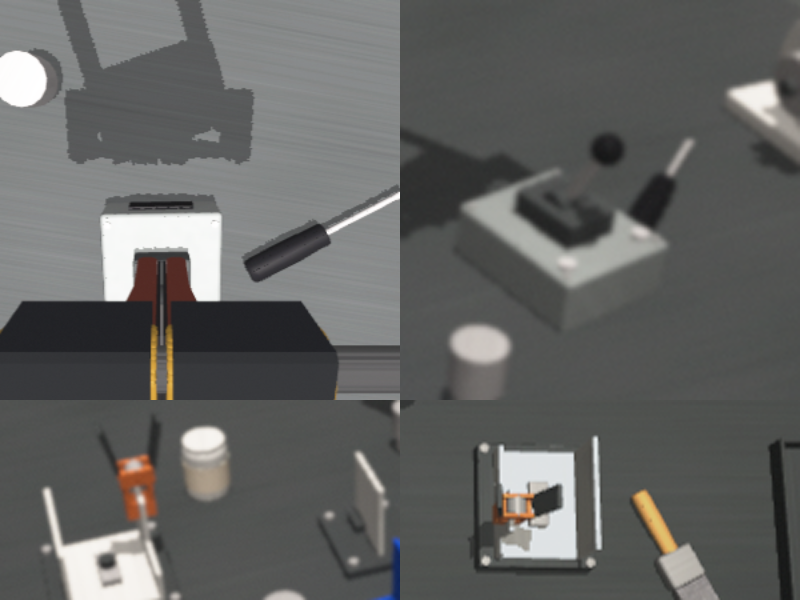

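The scene crop shows the ball at (607,149). The prediction for fully over is (605,148) and for 0.85 it is (596,137), so the lever is fully thrown. The clamp still sits upright on the tab, the bystanders are in place and the arm is clear. I'll hand it in.

```bash
python3 -c "
from workcell import close_job
print(close_job())"
```

```text
the job is handed in; nothing more can be done
None
```

The clamp is on the narrow tab, gripping by itself and upright; the lever was then thrown fully over, nothing else was touched, and I handed the job in at about 14 s (no verdict came back).

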